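# Rock two hive frames on a slab; tray the twisted one, clamp the sound one

### The arm

A 6-joint arm with a two-finger parallel gripper is mounted at the origin on the work surface. World frame = base frame: x ahead of the robot, y to its left, z up, the work surface at z = 0. Lengths are in mm, angles in rad, forces in N, time in s.
With the tool pointing down it reaches from about 350 to 975 mm from the base axis. Payload 7.1 kg.
Tool frame: the origin (TCP) lies midway between the tips of the shut fingers; the grasp point (between the pads) lies 19 mm behind it; z points along the fingers, x is the direction in which the jaws open and shut, and the axes are right-handed (so a half turn about z gives the same grasp; the last joint's range is limited). The gripper opens to 88 mm and grips with 3 to 60 N. Pads are 20 mm wide; open, the fingers measure 115 mm over their backs; the gripper's body (75 mm by 178 mm) begins 61 mm behind the grasp point.
Start: joints at [1.112, 0.423, 1.63, -0, 1.089, -0.019], TCP at [266.067, 565.52, 222.675] pointing down, gripper open.
Joint ranges: [-3, 3], [-0.9, 2.11], [0.09, 2.58], [-1.31, 4.45], [0.11, 2.69], [-2.54, 2.54]. Speed limits (rad/s): [2.39, 2.39, 3.01, 3.14, 3.14, 3.14].

### API

Orientations are given as a rotation vector (axis times angle).
In Python, from workcell import telemetry, imaging, ticket gives the robot as it stands.
- The arm moves only by the tool jog_arm, never from a script. Its arguments are lists of equal length, an entry for each row: "travel": the shift along the world's x, y, z in units of 400 mm (1.0 is 400 mm), a list of three; "dr": the turn, a rotation vector about the world's x, y, z in units of 90 degrees (1.0 is 90 degrees), a list of three. In form: {"travel": [[tx, ty, tz], ...], "dr": [[wx, wy, wz], ...]}. A call has exactly 10 rows; each row is the pose to reach, as a shift and turn from the pose measured when the call began; what a row does not reach only later rows make up. A row lasts 1/10 s, in which the tool goes at most 50 mm and 8.59 degrees, less where a joint would pass 70% of its speed; a pose out of reach is approached as far as the arm can. A call with a number of a shift or a turn outside -1 to 1 is refused whole. A call with a gripper value outside its range is refused whole. "hand" is the opening, from -1 (shut) to 1 (fully open), set as the call begins (left out, the last holds). The fingers move at their own pace and stop on an object; the grip force is fixed at half the most. Time passes only in rows, so rows that repeat a pose let the fingers close, or fill a call up. It gives the time, the measured TCP pose, the force and the opening at its end, in the units of the state.
- telemetry.get_obs(): the state, without advancing time (a new reading comes with each control period).
- imaging.get_image(name): name is "scene" or "top"; returns a dict with "pixels" (420x560x3 uint8, red, green, blue), "range_z" (420x560 float32, mm along the optical axis (not along the pixel's ray), 0 where there is no reading), "fx", "fy", "cx", "cy" (pixels), "extrinsics" (4x4, takes a point from world to camera coordinates). Camera axes: x right, y down, z forward; pixel columns grow to the right and rows downward; lengths in mm; the calibration is good to about 2 mm. A picture is of the moment at which its call begins.
- ticket.close_job(): hands the job in, once; it reports no verdict.
The state is a dict: "t": time; "qpos": joint angles; "qvel": joint speeds; "joint_torque": joint torques, N m; "ee_pos": TCP position; "orientation": TCP orientation; "ft_force": force on the tool from outside, world axes, zero at the start; "moment": the same for the moment, N m; "width": finger opening in mm.
Only numpy, scipy, OpenCV 4.12 (cv2) and the standard library are available. Lean on these libraries where they do the work, as an engineer would, in place of code of your own. Each camera call takes 0.05 s, during which the arm holds its last target. There are 200 camera calls.

### The job

Two new empty hive frames lie on the flat stone slab and one of them is twisted: press down on their bars with the fingers to find the one that rocks, and lay that one flat in the grey repair tray. Then lay the sound frame flat between the dowel stops of the wiring board, either way round, after flicking the board's closed hold-down lever up out of the way, and push the lever back down onto the frame to clamp it. Set both frames down by hand instead of dropping them, let go of everything, and leave the honey jar, smoker, hammer and nail tin where they are.

Things in the scene. Friction and masses are not known exactly. Their poses are not given: they have to be found in the camera images.
- frame_1_center (a point): One of two wooden hive frames lying flat. Point: middle of its open window, 11 mm over its underside. z up; top bar at x = 42 to 56 mm, 14 thick, 172 long with its two lugs (lugs at x = 46 to 56); bottom bar at x = -56 to -46, 136 long; side bars at y = +-58 to +-68. All bars 22 mm high. Window 88 x 116 mm, open right through. 0.12 kg.
- frame_2_center (a point): The other frame; same sizes, point and axes. Either may be twisted. The twisted one has one end of its bottom bar 7 mm higher (the point reads level at rest, standing on the top bar and the bottom bar's other end); pressed down anywhere on the bottom bar (1 N) it rocks across a diagonal by 0.08 rad, and back when let go. The sound one does not rock.
- slab_top (a point): Middle of the top face of the flat stone slab, 290 mm (x) by 420 mm (y), 30 mm thick, fixed; the frames lie side by side along its y axis.
- nest (a point): Wiring board, plywood 15 mm thick, fixed, x = -80 to 120, y = +-95 mm of this point: the place on its top for the middle of a frame, top and bottom bars along y, top bar at +x or -x. Six dowel stops 12 mm thick, 20 mm high, domed, at (+-66, +-45) and (0, +-78) mm, leave 4 mm play each side. Wire reel, 32 mm wide, 34 high, at (100, 68).
- lever_pivot (a point): Hinge of the board's hold-down lever, 47 mm over the worktop, at x = 83 mm, y = 0 of the nest; hinge axis y. Two steel cheeks, 28 mm wide over all and 59 mm high, hold it. Lever: bar 14 mm wide, then a round black grip 18 mm thick, 55 to 115 mm from the hinge; closed, it lies level towards -x over the nest, its rubber pad 33 mm from the hinge.
- hold_lever (a joint): Angle of the hold-down lever (rad): 0 closed and level, about 0.06 when closed on a frame, 1.57 upright, 1.8 leaning back at its stop. It stays where it is left; about 2 N at the grip moves it. It is clear of a frame being lowered in only above 1.5 rad, so tip it right back.
- tray_in (a point): Grey plastic repair tray: middle of its inner floor, 5 mm above the worktop. Inside 170 mm (x) by 212 mm (y), walls 5 mm thick, rim 34 mm above the worktop; fixed. A frame fits with its top bar along the tray's y axis.
- jar: Bystander, not to be moved. Glass jar of honey, 68 mm diameter, 100 mm high. Origin under its middle.
- smoker: Bystander, not to be moved. Steel bee smoker, can 90 mm diameter and 185 mm high, with a bellows on its +y side reaching 114 mm from the can's axis. Origin under the can's middle.
- hammer: Bystander, not to be moved. Hammer lying on the worktop, 240 mm long along its x axis, 26 mm high. Origin on the worktop at mid-length.
- tin: Bystander, not to be moved. Open steel tin, 70 mm diameter, 60 mm high. Origin under its middle.
Things that resemble listed ones, but are neither listed nor needed, are in the scene too. What is shaped like the part that bears frame_2_center but blue is not meant.

How it is judged:
By the outcome, as a careful person would: the job done as asked, in the order asked, and still so for the second after the job is handed in, with the robot touching nothing.
It also fails if it takes over 72 s, if anything falls off the work surface, if the arm or the gripper's body presses on something with over 40 N, if the wrist force passes 120 N, or if a joint passes its speed limit or range.

## Working session

There is one attempt and no reset: what is moved stays moved. The work goes in short steps, Python scripts to look and compute and a tool call to move; the robot and the scene stay as the last step left them, time stands still between calls to the robot, and variables do not carry over. Pictures are saved under pics/ and viewed, about 8 in all and at most 12, crops included, and the job is handed in when it is done.

Besides the shell and the picture viewer there is one more tool, called after "Emit:" by a JSON object that holds its "fn" and its "kwargs", one argument or row to a line. jog_arm: Moves the arm, as the interface text tells. Its arguments: {"type":"object","properties":{"travel":{"type":"array"},"dr":{"type":"array"},"hand":{"type":"number"}},"required":["travel","dr"]}

```bash
ls; mkdir -p pics; cat > h.py <<'E'
import numpy as np, cv2
from workcell import telemetry, imaging, ticket
def grab(n,f):
    im=imaging.get_image(n); np.savez('pics/'+f+'.npz',**im); cv2.imwrite('pics/'+f+'.png',im['pixels'][:,:,::-1]); return im
def load(f): return dict(np.load('pics/'+f+'.npz'))
def world(im):
    h,w=im['range_z'].shape; u,v=np.meshgrid(np.arange(w),np.arange(h)); z=im['range_z']
    P=np.stack([(u-im['cx'])/im['fx']*z,(v-im['cy'])/im['fy']*z,z,np.ones_like(z)],-1)
    return (P@np.linalg.inv(im['extrinsics']).T)[...,:3]
def crop(im,u0,v0,u1,v1,s,f):
    cv2.imwrite('pics/'+f+'.png',cv2.resize(im['pixels'][v0:v1,u0:u1,::-1],None,fx=s,fy=s,interpolation=cv2.INTER_CUBIC))
E
python3 - <<'E'
from h import *
a=grab('top','t0'); b=grab('scene','s0')
print(a['extrinsics'].round(3),a['fx'],telemetry.get_obs())
E
```

```text
pics
[[ 1.700000e-02 -1.000000e+00  6.000000e-03  2.708000e+00]
 [-9.970000e-01 -1.700000e-02 -7.300000e-02  4.973330e+02]
 [ 7.300000e-02 -5.000000e-03 -9.970000e-01  1.537942e+03]
 [ 0.000000e+00  0.000000e+00  0.000000e+00  1.000000e+00]] 508.6453324141992 {'t': 0.1, 'qpos': array([ 1.11197268e+00,  4.23797510e-01,  1.63062004e+00, -1.59181560e-05,
        1.08859527e+00, -1.89925101e-02]), 'qvel': array([-0.00113024, -0.00343275, -0.00163149,  0.00081098, -0.00041538,
       -0.00078656]), 'joint_torque': array([-1.15542571e-04, -5.45617962e+01, -2.74325198e+01,  6.44352240e-02,
        1.88091741e-02, -1.16736726e-05]), 'ee_pos': array([265.86628253, 565.0666221 , 221.95622861]), 'orientation': array([ 2.65190125e+00,  1.68294627e+00, -1.89393631e-03]), 'ft_force': array([-0.60189024,  0.00856239,  0.48491714]), 'moment': array([0.03464831, 0.01072587, 0.00130317]), 'width': 87.8896029868426}
```

View pics/t0.png

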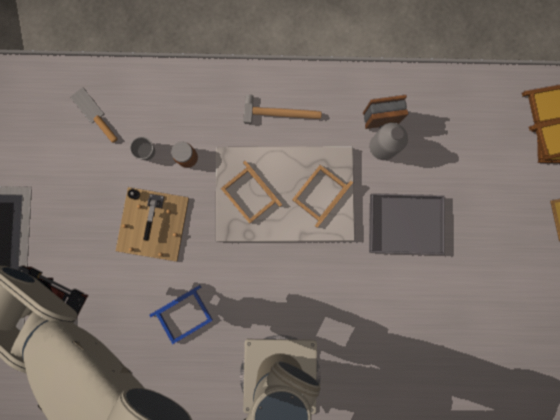

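View pics/s0.png

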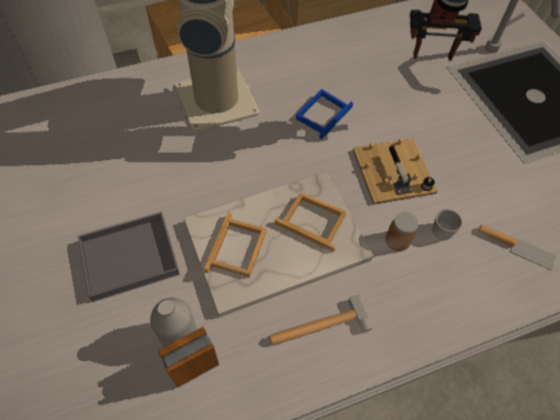

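Top view: the wooden frames are at (250,193) and (322,195) on the slab, with a blue decoy at (185,315). The board is at (153,225) with its lever over it, and the grey tray at (407,225). The dark sink at (0,230) is not the tray. The jar is at (185,155), tin (143,148), smoker (388,140), and hammer (285,112).

```bash
python3 - <<'E'
from h import *
a=load('t0');W=world(a)
c1=cv2.resize(a['pixels'][140:250,210:360,::-1],None,fx=5.3,fy=5.3,interpolation=cv2.INTER_CUBIC)
cv2.imwrite('pics/c1.png',c1)
crop(a,105,180,205,270,7,'c2')
Z=W[...,2]
hsv=cv2.cvtColor(a['pixels'],cv2.COLOR_RGB2HSV)
print('slab z',np.median(Z[150:240,270:290]),'table',np.median(Z[260:280,300:340]))
# frames: points with z>44 over slab
for name,u0,u1 in(('L',218,285),('R',288,356)):
    m=np.zeros(Z.shape,bool); m[150:240,u0:u1]=(Z[150:240,u0:u1]>44)&(Z[150:240,u0:u1]<75)
    P=W[m]; r=cv2.minAreaRect(P[:,:2].astype(np.float32)); print(name,m.sum(),r,cv2.boxPoints(r).round(0).tolist(),np.percentile(P[:,2],[5,50,95]))
for name,u0,u1,v0,v1,lo,hi in(('slab',205,365,135,255,15,37),('board',105,200,180,270,8,22),('tray',360,455,185,265,25,45)):
    m=np.zeros(Z.shape,bool); m[v0:v1,u0:u1]=(Z[v0:v1,u0:u1]>lo)&(Z[v0:v1,u0:u1]<hi)
    P=W[m]; r=cv2.minAreaRect(P[:,:2].astype(np.float32)); print(name,m.sum(),r,cv2.boxPoints(r).round(0).tolist(),P[:,2].mean())
E
```

```text
slab z 31.11149222541269 table 0.3769309448293825
L 625 ((545.46044921875, 103.50328826904297), (172.10472106933594, 111.94825744628906), 40.50170135498047) [[444.0, 90.0], [516.0, 5.0], [647.0, 117.0], [575.0, 202.0]] [47.82404328 53.90210305 61.35423514]
R 617 ((551.0365600585938, -110.4813232421875), (112.08287811279297, 173.0678253173828), 52.402706146240234) [[448.0, -102.0], [585.0, -208.0], [654.0, -119.0], [517.0, -13.0]] [46.70547915 52.43598217 58.08097886]
slab 11256 ((552.3717651367188, -3.4794769287109375), (289.91253662109375, 419.803466796875), 1.1302117109298706) [[403.0, 204.0], [412.0, -216.0], [701.0, -210.0], [693.0, 209.0]] 30.518905289282905
board 3456 ((449.85443115234375, 400.86712646484375), (273.0379638671875, 289.0623474121094), 0.9205309152603149) [[311.0, 543.0], [316.0, 254.0], [589.0, 259.0], [584.0, 548.0]] 15.584979649997852
tray 527 ((465.1212463378906, -378.16253662109375), (225.61534118652344, 180.1134033203125), 89.32099914550781) [[374.0, -490.0], [554.0, -492.0], [557.0, -266.0], [376.0, -264.0]] 33.291806604834946
```

View pics/c1.png

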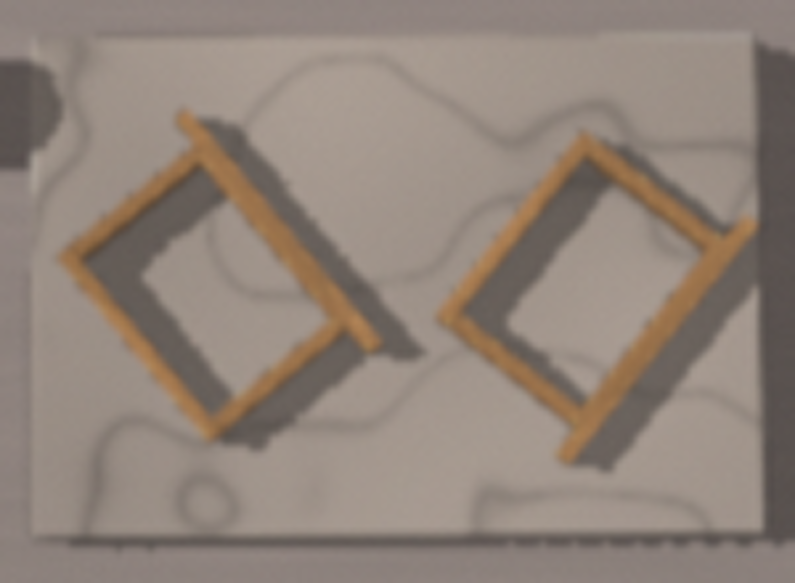

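View pics/c2.png

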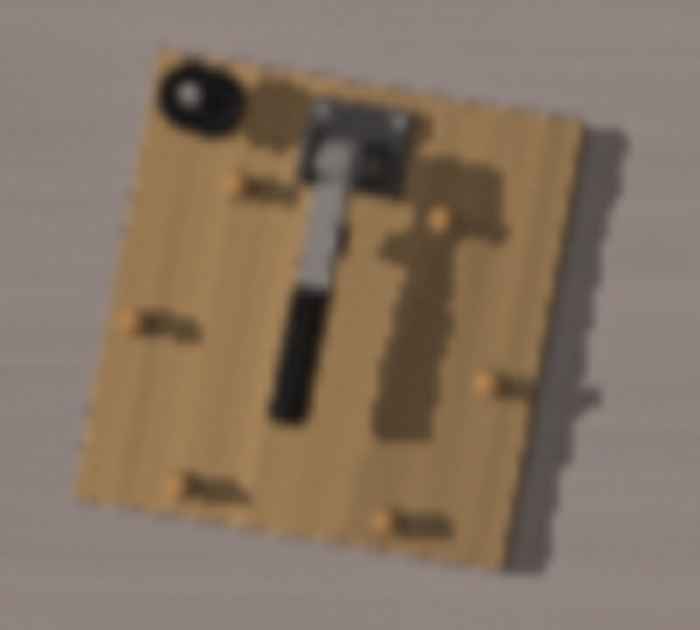

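```bash
python3 - <<'E'
from h import *
a=load('t0');s=load('s0')
def at(im,u,v,z):
    E=np.linalg.inv(im['extrinsics']);d=E[:3,:3]@[(u-im['cx'])/im['fx'],(v-im['cy'])/im['fy'],1];o=E[:3,3];return o+d*(z-o[2])/d[2]
c=np.array([(235,185),(437,220),(128,322),(483,382),(178,487),(382,522)])
M=np.array([(66,45),(66,-45),(0,78),(0,-78),(-66,45),(-66,-45)],float)
P=np.array([at(a,105+(x+.5)/7-.5,180+(y+.5)/7-.5,33)[:2] for x,y in c])
mc,pc=M.mean(0),P.mean(0);H=(M).T@(P-pc);U,S,V=np.linalg.svd(H);R=V.T@U.T
th=np.arctan2(R[1,0],R[0,0]);print('nest',pc,np.degrees(th),'res',(P-pc-M@R.T).round(1).tolist());print('pivot',pc+R@[83,0],'grip r85',pc+R@[-2,0])
for im,n in((a,'top'),(s,'scene')):
    W=world(im)[...,:].reshape(-1,3)
    for nm,cx,cy,ang in(('L',545.5,103.5,-49.7),('R',551,-110.5,-127.8)):
        t=np.radians(ang);r=np.array([[np.cos(t),np.sin(t)],[-np.sin(t),np.cos(t)]])
        q=(W[:,:2]-[cx,cy])@r.T; ok=(W[:,2]>40)&(W[:,2]<75)
        out=[]
        for y0 in(-60,-30,0,30,60):
            m=ok&(abs(q[:,0]+51)<7)&(abs(q[:,1]-y0)<12); m2=ok&(abs(q[:,0]-49)<8)&(abs(q[:,1]-y0)<12)
            out.append((round(float(np.median(W[m,2])),1),round(float(np.median(W[m2,2])),1)))
        print(n,nm,'bottom,top z along y',out)
W=world(a)
for nm,u0,u1,v0,v1 in(('smoker',365,412,90,165),('jar',170,200,138,172),('tin',128,158,133,165),('lever',135,170,190,245)):
    w=W[v0:v1,u0:u1].reshape(-1,3);w=w[w[:,2]>25];print(nm,w.min(0).round(),w.max(0).round())
E
```

```text
nest [431.40198393 405.21707245] -8.599248420565582 res [[-0.0, -0.9], [-0.3, 0.4], [0.3, 0.5], [0.3, 1.0], [-0.1, -1.0], [-0.2, -0.0]]
pivot [513.46892636 392.80671546] grip r85 [429.42446725 405.5161172 ]
top L bottom,top z along y [(52.6, 53.3), (54.4, 53.5), (55.7, 53.8), (58.0, 52.8), (58.9, 52.7)]
top R bottom,top z along y [(51.8, 51.8), (52.5, 52.2), (53.1, 52.7), (52.9, 51.8), (52.8, 52.7)]
scene L bottom,top z along y [(50.6, 50.6), (51.3, 50.4), (53.2, 49.5), (53.8, 50.7), (56.3, 50.4)]
scene R bottom,top z along y [(51.4, 51.9), (50.3, 50.9), (52.0, 50.4), (50.2, 52.0), (50.7, 51.1)]
smoker [ 383. -354.   25.] [ 829.   18. 1570.]
jar [383.  18.  25.] [ 692.  331. 1570.]
tin [383.  18.  25.] [ 712.  463. 1570.]
lever [383.  18.  25.] [ 552.  450. 1570.]
```

Emit:
{"fn": "jog_arm", "kwargs": {
  "travel": [
    [0.7, -0.98, -0.25],
    [0.7, -0.98, -0.25],
    [0.7, -0.98, -0.25],
    [0.7, -0.98, -0.25],
    [0.7, -0.98, -0.25],
    [0.7, -0.98, -0.25],
    [0.7, -0.98, -0.25],
    [0.7, -0.98, -0.25],
    [0.7, -0.98, -0.25],
    [0.7, -0.98, -0.25]
  ],
  "dr": [
    [0, 0, -0.95],
    [0, 0, -0.95],
    [0, 0, -0.95],
    [0, 0, -0.95],
    [0, 0, -0.95],
    [0, 0, -0.95],
    [0, 0, -0.95],
    [0, 0, -0.95],
    [0, 0, -0.95],
    [0, 0, -0.95]
  ],
  "hand": -1
}}

```text
t: 1.1
ee_pos: [546.7, 170.8, 121.3]
orientation: [3.088, -0.575, -0.003]
ft_force: [0.8, 0.4, 0.1]
width: 11.0
```

Emit:
{"fn": "jog_arm", "kwargs": {
  "travel": [
    [0, 0, -0.05],
    [0, 0, -0.1],
    [0, 0, -0.13],
    [0, 0, -0.145],
    [0, 0, -0.15],
    [0, 0, -0.153],
    [0, 0, -0.156],
    [0, 0, -0.159],
    [0, 0, -0.161],
    [0, 0, -0.161]
  ],
  "dr": [
    [0, 0, -0.09],
    [0, 0, -0.18],
    [0, 0, -0.26],
    [0, 0, -0.318],
    [0, 0, -0.318],
    [0, 0, -0.318],
    [0, 0, -0.318],
    [0, 0, -0.318],
    [0, 0, -0.318],
    [0, 0, -0.318]
  ]
}}

```text
t: 2.1
ee_pos: [546.9, 170.9, 57.0]
orientation: [-2.85, 1.32, 0.002]
ft_force: [-0.3, -0.3, -1.1]
width: 0.4
```

```bash
python3 - <<'E'
from h import *
o=telemetry.get_obs();print(o['ee_pos'],o['ft_force'],o['orientation'])
E
```

```text
[546.88112831 170.92151942  57.03577312] [-0.29837578 -0.27267483 -1.12341149] [-2.85023242e+00  1.31957459e+00  2.20817734e-03]
```

Emit:
{"fn": "jog_arm", "kwargs": {
  "travel": [
    [0, 0, -0.0025],
    [0, 0, -0.005],
    [0, 0, -0.0075],
    [0, 0, -0.01],
    [0, 0, -0.01],
    [0, 0, -0.01],
    [0, 0, -0.01],
    [0, 0, -0.01],
    [0, 0, -0.01],
    [0, 0, -0.01]
  ],
  "dr": [
    [0, 0, 0],
    [0, 0, 0],
    [0, 0, 0],
    [0, 0, 0],
    [0, 0, 0],
    [0, 0, 0],
    [0, 0, 0],
    [0, 0, 0],
    [0, 0, 0],
    [0, 0, 0]
  ]
}}

```text
t: 3.1
ee_pos: [546.9, 170.9, 53.0]
orientation: [-2.85, 1.32, 0.002]
ft_force: [-0.6, 0.5, 0.8]
width: 0.5
```

```bash
cat > bars.py <<'E'
from h import *
import sys
for cam in('top','scene'):
    im=grab(cam,sys.argv[1]+cam);W=world(im).reshape(-1,3)
    for nm,cx,cy,ang in(('L',545.5,103.5,-49.7),('R',551,-110.5,-127.8)):
        t=np.radians(ang);r=np.array([[np.cos(t),np.sin(t)],[-np.sin(t),np.cos(t)]])
        q=(W[:,:2]-[cx,cy])@r.T; ok=(W[:,2]>40)&(W[:,2]<75);o=[]
        for y0 in(-60,-30,0,30,60):
            o.append([round(float(np.median(W[ok&(abs(q[:,0]-x)<7)&(abs(q[:,1]-y0)<12),2])),1) for x in(-51,49)])
        print(cam,nm,o)
o=telemetry.get_obs();print(o['ee_pos'],o['ft_force'],o['moment'])
E
python3 bars.py p1
```

```text
top L [[52.9, 60.3], [nan, 58.1], [nan, 57.7], [nan, 55.2], [nan, 54.3]]
top R [[52.1, 52.3], [50.8, 53.6], [51.6, 52.2], [51.9, 52.6], [53.7, 51.9]]
scene L [[51.8, 57.4], [49.7, 55.3], [nan, 54.6], [nan, 52.2], [50.6, 51.1]]
scene R [[51.0, 51.3], [50.6, 51.2], [52.4, 51.2], [50.9, 50.2], [50.8, 51.2]]
[546.86376863 170.91410651  53.02357464] [0.21122899 0.20167846 0.26946514] [0.07218705 0.11261938 0.03698616]
  return _methods._mean(a, axis=axis, dtype=dtype,
  ret = ret.dtype.type(ret / rcount)
```

Emit:
{"fn": "jog_arm", "kwargs": {
  "travel": [
    [0, 0, 0.1],
    [0.02, -0.1, 0.1],
    [0.05, -0.2, 0.1],
    [0.08, -0.32, 0.1],
    [0.11, -0.44, 0.1],
    [0.1675, -0.56, 0.1],
    [0.1675, -0.664, 0.1],
    [0.1675, -0.664, 0.05],
    [0.1675, -0.664, 0.015],
    [0.1675, -0.664, 0.007]
  ],
  "dr": [
    [0, 0, 0],
    [0, 0, 0],
    [0, 0, 0],
    [0, 0, 0],
    [0, 0, 0],
    [0, 0, 0],
    [0, 0, 0],
    [0, 0, 0],
    [0, 0, 0],
    [0, 0, 0]
  ]
}}

```text
t: 4.2
ee_pos: [612.1, -94.2, 53.7]
orientation: [2.851, -1.32, -0.008]
ft_force: [0.4, -0.3, 0.4]
width: 0.5
```

Emit:
{"fn": "jog_arm", "kwargs": {
  "travel": [
    [0, 0, -0.001],
    [0, 0, -0.0025],
    [0, 0, -0.005],
    [0, 0, -0.0075],
    [0, 0, -0.0085],
    [0, 0, -0.0095],
    [0, 0, -0.0105],
    [0, 0, -0.0115],
    [0, 0, -0.0115],
    [0, 0, -0.0115]
  ],
  "dr": [
    [0, 0, 0],
    [0, 0, 0],
    [0, 0, 0],
    [0, 0, 0],
    [0, 0, 0],
    [0, 0, 0],
    [0, 0, 0],
    [0, 0, 0],
    [0, 0, 0],
    [0, 0, 0]
  ]
}}

```text
t: 5.2
ee_pos: [612.5, -93.4, 52.1]
orientation: [-2.851, 1.319, 0.007]
ft_force: [-6.7, 4.0, 21.3]
width: 0.3
```

```bash
python3 bars.py p2 2>/dev/null
```

```text
top L [[52.5, 53.3], [54.7, 52.8], [56.7, 52.9], [58.1, 51.0], [60.7, 52.3]]
top R [[nan, nan], [nan, nan], [nan, nan], [nan, nan], [nan, nan]]
scene L [[50.5, 50.6], [51.4, 49.9], [52.1, 50.0], [54.3, 50.1], [57.2, 51.0]]
scene R [[nan, 50.1], [nan, 51.4], [nan, 50.3], [nan, 51.6], [49.9, 49.9]]
[612.50520248 -93.33734259  52.10457128] [-6.74440317  3.32038742 21.25649138] [0.65677401 1.46575765 0.0306731 ]
```

Emit:
{"fn": "jog_arm", "kwargs": {
  "travel": [
    [0, 0, 0.08],
    [-0.02, 0.1, 0.1],
    [-0.044, 0.2, 0.1],
    [-0.066, 0.3, 0.1],
    [-0.088, 0.398, 0.1],
    [-0.088, 0.398, 0.08],
    [-0.088, 0.398, 0.04],
    [-0.088, 0.398, 0],
    [-0.088, 0.398, -0.035],
    [-0.088, 0.398, -0.045]
  ],
  "dr": [
    [0, 0, 0],
    [0, 0, 0],
    [0, 0, 0],
    [0, 0, 0],
    [0, 0, 0],
    [0, 0, 0],
    [0, 0, 0],
    [0, 0, 0],
    [0, 0, 0],
    [0, 0, 0]
  ],
  "hand": -0.1
}}

```text
t: 6.3
ee_pos: [576.0, 64.6, 31.5]
orientation: [2.849, -1.321, -0.012]
ft_force: [-0.4, 0.1, -0.1]
width: 39.8
```

Emit:
{"fn": "jog_arm", "kwargs": {
  "travel": [
    [0, 0, 0],
    [0, 0, 0],
    [0, 0, 0],
    [0, 0, 0],
    [0, 0, 0],
    [0, 0, 0],
    [0, 0, 0],
    [0, 0, 0],
    [0, 0, 0],
    [0, 0, 0]
  ],
  "dr": [
    [0, 0, 0],
    [0, 0, 0],
    [0, 0, 0],
    [0, 0, 0],
    [0, 0, 0],
    [0, 0, 0],
    [0, 0, 0],
    [0, 0, 0],
    [0, 0, 0],
    [0, 0, 0]
  ],
  "hand": -1
}}

```text
t: 7.3
ee_pos: [576.2, 64.6, 31.9]
orientation: [2.849, -1.321, -0.011]
ft_force: [-1.7, -1.2, 5.6]
width: 13.9
```

```bash
python3 - <<'E'
from h import *
o=telemetry.get_obs();print(o['ee_pos'],o['ft_force'],o['width'])
E
```

```text
[576.19062764  64.627497    31.88206602] [-1.65957922 -1.23764005  5.59797612] 13.856188070724164
```

Emit:
{"fn": "jog_arm", "kwargs": {
  "travel": [
    [0, 0, 0.05],
    [0, 0, 0.13],
    [0, 0, 0.22],
    [0, -0.06, 0.25],
    [-0.02, -0.14, 0.25],
    [-0.04, -0.24, 0.25],
    [-0.07, -0.34, 0.25],
    [-0.1, -0.45, 0.25],
    [-0.12, -0.56, 0.25],
    [-0.154, -0.67, 0.25]
  ],
  "dr": [
    [0, 0, 0],
    [0, 0, 0],
    [0, 0, 0.04],
    [0, 0, 0.1],
    [0, 0, 0.18],
    [0, 0, 0.26],
    [0, 0, 0.34],
    [0, 0, 0.42],
    [0, 0, 0.5],
    [0, 0, 0.544]
  ]
}}

```text
t: 8.3
ee_pos: [514.4, -204.9, 131.7]
orientation: [3.137, -0.014, -0.009]
ft_force: [0.5, -1.1, -1.7]
width: 13.4
```

```bash
python3 - <<'E'
from h import *
o=telemetry.get_obs();print(o['ee_pos'],o['ft_force'],o['width'],o['orientation'])
grab('scene','s1')
E
```

```text
[ 514.38075876 -204.87042209  131.7480898 ] [ 0.4854421  -1.0883802  -1.74110711] 13.40494065255533 [ 3.13740915 -0.01374387 -0.00871785]
```

View pics/s1.png

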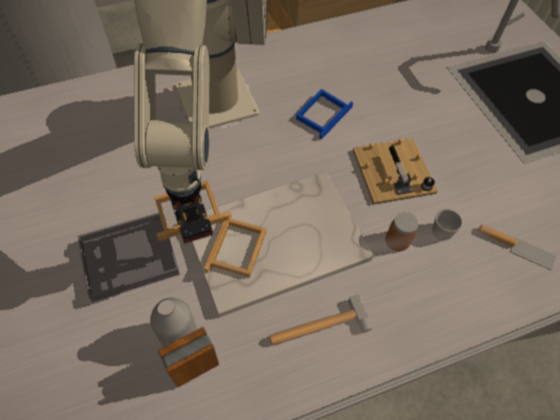

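The frame is held level at (188,210), heading to the tray at (128,255).

Emit:
{"fn": "jog_arm", "kwargs": {
  "travel": [
    [0, -0.08, 0],
    [0, -0.18, 0],
    [0, -0.28, 0],
    [0, -0.37, 0],
    [0, -0.438, 0],
    [0, -0.438, -0.06],
    [0, -0.438, -0.13],
    [0, -0.438, -0.2],
    [0, -0.438, -0.245],
    [0, -0.438, -0.265]
  ],
  "dr": [
    [0, 0, 0],
    [0, 0, 0],
    [0, 0, 0],
    [0, 0, 0],
    [0, 0, 0],
    [0, 0, 0],
    [0, 0, 0],
    [0, 0, 0],
    [0, 0, 0],
    [0, 0, 0]
  ]
}}

```text
t: 9.35
ee_pos: [511.5, -384.3, 23.5]
orientation: [3.137, -0.014, -0.014]
ft_force: [-0.2, -0.2, -1.9]
width: 13.4
```

```bash
python3 - <<'E'
from h import *
o=telemetry.get_obs();print(o['ee_pos'],o['ft_force'],o['width'],o['orientation'])
E
```

```text
[ 511.52438822 -384.30648156   23.51393679] [-0.2286454  -0.22497781 -1.87689018] 13.355044228663921 [ 3.13727133 -0.01353527 -0.01407964]
```

Emit:
{"fn": "jog_arm", "kwargs": {
  "travel": [
    [0, 0, -0.01],
    [0, 0, -0.02],
    [0, 0, -0.028],
    [0, 0, -0.033],
    [0, 0, -0.036],
    [0, 0, -0.039],
    [0, 0, -0.04],
    [0, 0, -0.041],
    [0, 0, -0.041],
    [0, 0, -0.041]
  ],
  "dr": [
    [0, 0, 0],
    [0, 0, 0],
    [0, 0, 0],
    [0, 0, 0],
    [0, 0, 0],
    [0, 0, 0],
    [0, 0, 0],
    [0, 0, 0],
    [0, 0, 0],
    [0, 0, 0]
  ]
}}

```text
t: 10.35
ee_pos: [511.6, -384.4, 7.2]
orientation: [3.137, -0.014, -0.014]
ft_force: [0.2, 0.2, -0.9]
width: 13.6
```

Emit:
{"fn": "jog_arm", "kwargs": {
  "travel": [
    [0, 0, 0],
    [0, 0, 0],
    [0, 0, 0],
    [0, 0, 0],
    [0, 0, 0.03],
    [0, 0, 0.08],
    [0, 0, 0.15],
    [0, 0, 0.22],
    [0, 0, 0.3],
    [0, 0, 0.4]
  ],
  "dr": [
    [0, 0, 0],
    [0, 0, 0],
    [0, 0, 0],
    [0, 0, 0],
    [0, 0, 0],
    [0, 0, 0],
    [0, 0, 0],
    [0, 0, 0],
    [0, 0, 0],
    [0, 0, 0]
  ],
  "hand": -0.35
}}

```text
t: 11.35
ee_pos: [510.9, -383.8, 168.4]
orientation: [3.138, -0.013, -0.016]
ft_force: [-0.3, -0.1, -0.0]
width: 28.3
```

```bash
python3 - <<'E'
from h import *
o=telemetry.get_obs();print(o['ee_pos'],o['ft_force'],o['width'],o['orientation'])
grab('scene','s2')
E
```

```text
[ 510.85002093 -383.80115726  168.35680481] [-0.25631207 -0.10859216 -0.03113531] 28.332099652361585 [ 3.13816242 -0.01346221 -0.01593738]
```

Emit:
{"fn": "jog_arm", "kwargs": {
  "travel": [
    [-0.02, 0.1, 0],
    [-0.04, 0.22, 0],
    [-0.06, 0.34, 0],
    [-0.08, 0.46, 0],
    [-0.1, 0.58, 0],
    [-0.1, 0.7, 0],
    [-0.1, 0.82, 0],
    [-0.1, 0.94, 0],
    [-0.1, 1.0, 0],
    [-0.1, 1.0, 0]
  ],
  "dr": [
    [0, 0, 0.06],
    [0, 0, 0.12],
    [0, 0, 0.2],
    [0, 0, 0.29],
    [0, 0, 0.38],
    [0, 0, 0.47],
    [0, 0, 0.56],
    [0, 0, 0.65],
    [0, 0, 0.74],
    [0, 0, 0.82]
  ],
  "hand": -0.1
}}

```text
t: 12.4
ee_pos: [474.2, 16.5, 176.9]
orientation: [2.504, 1.882, 0.009]
ft_force: [0.2, 0.1, -1.5]
width: 39.6
```

```bash
python3 - <<'E'
from h import *
o=telemetry.get_obs();print(o['ee_pos'],o['ft_force'],o['width'],o['orientation'])
a=grab('top','t2');W=world(a);Z=W[...,2]
w=W[185:265,365:450].reshape(-1,3);m=(w[:,2]>18)&(w[:,2]<31)&(abs(w[:,0]-462)<75)&(abs(w[:,1]+378)<95);P=w[m]
print(len(P),cv2.minAreaRect(P[:,:2].astype(np.float32)))
# lever points
w=W[180:265,108:198].reshape(-1,3);m=(w[:,2]>46)&(w[:,2]<80);P=w[m];t=np.radians(-8.6);q=(P[:,:2]-[431.4,405.2])@np.array([[np.cos(t),-np.sin(t)],[np.sin(t),np.cos(t)]])
g=abs(q[:,1])<20
for x0 in range(-40,100,10):
  k=g&(abs(q[:,0]-x0)<5); print(x0,k.sum(),q[k,1].mean().round(1),np.median(P[k,2]).round(1)) if k.any() else None
crop(a,365,180,450,270,6,'c3')
E
```

```text
[474.19570099  16.46448302 176.92021318] [ 0.22896562  0.08531614 -1.49917966] 39.620695741082976 [2.50402222 1.88177342 0.00948869]
470 ((462.74688720703125, -382.1529235839844), (174.4352264404297, 112.42118835449219), 89.35029602050781)
-30 11 -2.7 57.5
-20 20 -3.4 57.5
-10 20 -3.4 57.7
0 19 -2.1 55.6
10 21 -3.2 56.6
20 20 -2.7 54.8
30 19 -2.8 55.0
40 17 -2.2 53.4
50 15 -2.7 52.1
60 17 -2.2 50.9
70 22 -3.1 54.3
80 36 -3.5 57.7
90 34 -2.2 56.7
```

View pics/c3.png

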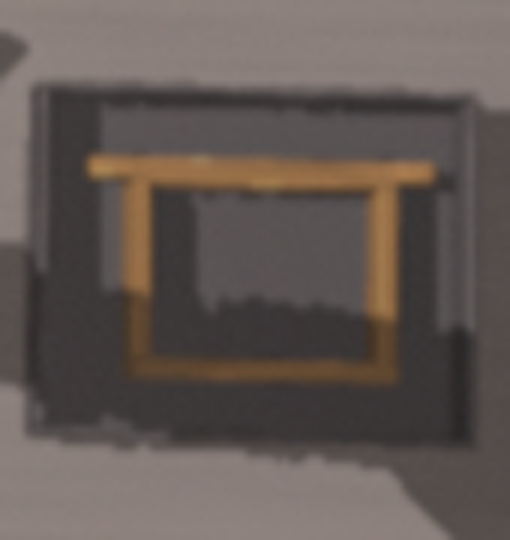

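Twisted frame lies flat in the tray: top bar at crop (260,170), bottom bar at (260,372), clear of all walls. Now I'll check the board position with its edges.

```bash
python3 - <<'E'
from h import *
def at(im,u,v,z):
    E=np.linalg.inv(im['extrinsics']);d=E[:3,:3]@[(u-im['cx'])/im['fx'],(v-im['cy'])/im['fy'],1];o=E[:3,3];return o+d*(z-o[2])/d[2]
def fit(M,P):
    M=np.array(M,float);P=np.array(P);mc,pc=M.mean(0),P.mean(0);U,S,V=np.linalg.svd((M-mc).T@(P-pc));R=V.T@U.T
    t=pc-R@mc;print(t.round(1),np.degrees(np.arctan2(R[1,0],R[0,0])).round(2),(P-t-M@R.T).round(1).tolist());return t,R
a=load('t0')
f=lambda x,y,z:at(a,105+(x+.5)/7-.5,180+(y+.5)/7-.5,z)[:2]
t,R=fit([(-80,95),(120,95),(120,-95),(-80,-95)],[f(78,498,15),f(163,50,15),f(583,122,15),f(508,570,15)])
for c in((312,290),(289,415),(322,240)):print('lever',R.T@(f(*c,54)-t))
# scene: wood-colored mask of the board at z~15 by depth
s=load('s0');W=world(s);crop(s,350,130,445,210,8,'c4')
for im in(a,s):
  W=world(im);hsv=cv2.cvtColor(im['pixels'],cv2.COLOR_RGB2HSV)
  m=(abs(W[...,2]-15)<6)&(hsv[...,1]>70)&(abs(W[...,0]-450)<140)&(abs(W[...,1]-400)<130)
  P=W[m];r=cv2.minAreaRect(P[:,:2].astype(np.float32));print(m.sum(),r)
E
```

```text
[431.5 402. ] -8.37 [[1.0, -0.7], [-0.4, -0.9], [-1.3, 2.0], [0.6, -0.4]]
lever [26.1838969  0.6034682]
lever [-27.67817078   0.6333276 ]
lever [47.8627749   0.25555038]
3124 ((451.020751953125, 400.05877685546875), (191.75387573242188, 199.94488525390625), 80.97639465332031)
2891 ((452.2919616699219, 398.02447509765625), (191.87570190429688, 204.21612548828125), 81.2982406616211)
```

View pics/c4.png

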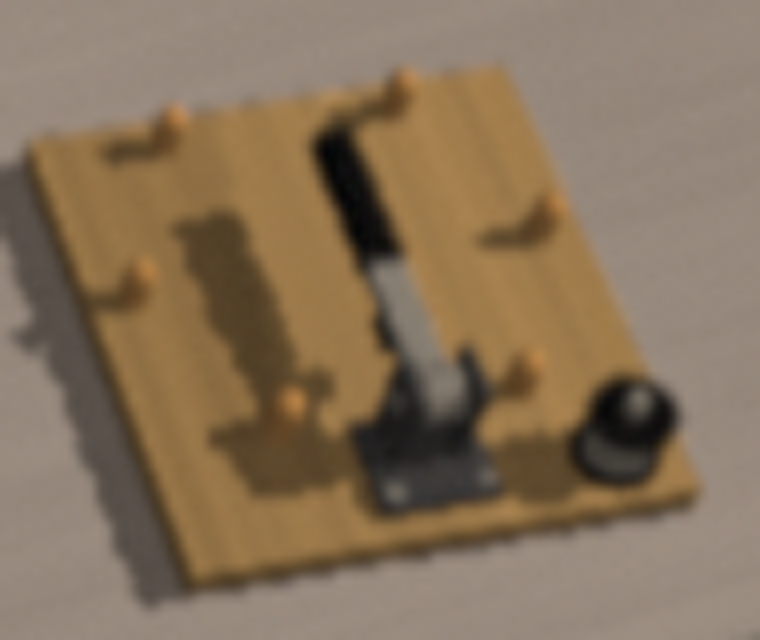

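Emit:
{"fn": "jog_arm", "kwargs": {
  "travel": [
    [-0.02, 0.08, 0],
    [-0.04, 0.18, 0],
    [-0.05, 0.3, 0],
    [-0.07, 0.42, 0],
    [-0.08, 0.54, 0],
    [-0.1, 0.66, -0.03],
    [-0.112, 0.78, -0.07],
    [-0.112, 0.88, -0.12],
    [-0.112, 0.955, -0.18],
    [-0.112, 0.965, -0.217]
  ],
  "dr": [
    [0, 0, 0.03],
    [0, 0, 0.06],
    [0, 0, 0.084],
    [0, 0, 0.084],
    [0, 0, 0.084],
    [0, 0, 0.084],
    [0, 0, 0.084],
    [0, 0, 0.084],
    [0, 0, 0.084],
    [0, 0, 0.084]
  ]
}}

```text
t: 13.45
ee_pos: [429.5, 404.1, 89.2]
orientation: [2.37, 2.049, 0.012]
ft_force: [-0.9, -0.9, 0.2]
width: 39.7
```

```bash
python3 - <<'E'
from h import *
o=telemetry.get_obs();print(o['ee_pos'],o['ft_force'],o['width'],o['orientation'])
E
```

```text
[429.51940502 404.07066546  89.15975538] [-0.85518562 -0.8509012   0.1530433 ] 39.71970778184127 [2.36959772 2.04907549 0.0121388 ]
```

Emit:
{"fn": "jog_arm", "kwargs": {
  "travel": [
    [0, -0.003, -0.04],
    [0, -0.003, -0.09],
    [0, -0.003, -0.13],
    [0, -0.003, -0.15],
    [0, -0.003, -0.152],
    [0, -0.003, -0.152],
    [0, -0.003, -0.152],
    [0, -0.003, -0.152],
    [0, -0.003, -0.152],
    [0, -0.003, -0.152]
  ],
  "dr": [
    [0, 0, 0],
    [0, 0, 0],
    [0, 0, 0],
    [0, 0, 0],
    [0, 0, 0],
    [0, 0, 0],
    [0, 0, 0],
    [0, 0, 0],
    [0, 0, 0],
    [0, 0, 0]
  ]
}}

```text
t: 14.45
ee_pos: [429.6, 403.1, 28.7]
orientation: [2.37, 2.049, 0.013]
ft_force: [1.1, -0.8, 0.2]
width: 39.9
```

Emit:
{"fn": "jog_arm", "kwargs": {
  "travel": [
    [0, 0, 0],
    [0, 0, 0],
    [0, 0, 0],
    [0, 0, 0],
    [0, 0, 0],
    [0, 0, 0],
    [0, 0, 0],
    [0, 0, 0],
    [0, 0, 0],
    [0, 0, 0]
  ],
  "dr": [
    [0, 0, 0],
    [0, 0, 0],
    [0, 0, 0],
    [0, 0, 0],
    [0, 0, 0],
    [0, 0, 0],
    [0, 0, 0],
    [0, 0, 0],
    [0, 0, 0],
    [0, 0, 0]
  ],
  "hand": -1
}}

```text
t: 15.45
ee_pos: [429.7, 403.2, 28.8]
orientation: [2.37, 2.049, 0.014]
ft_force: [-0.3, 2.6, -0.6]
width: 17.2
```

```bash
python3 - <<'E'
from h import *
o=telemetry.get_obs();print(o['ee_pos'],o['ft_force'],o['width'],o['orientation'])
r=85;
for th in np.linspace(0.2,1.7,9):
    d=r*(1-np.cos(th));print(th.round(2),(d*.9888/400).round(3),(-d*.1495/400).round(3),(r*np.sin(th)/400).round(3))
E
```

```text
[429.67806182 403.22923459  28.7729212 ] [-0.33712002  2.61477731 -0.58198369] 17.22853917508434 [2.36966263 2.04921711 0.01355911]
0.2 0.004 -0.001 0.042
0.39 0.016 -0.002 0.08
0.57 0.034 -0.005 0.116
0.76 0.058 -0.009 0.147
0.95 0.088 -0.013 0.173
1.14 0.122 -0.018 0.193
1.32 0.159 -0.024 0.206
1.51 0.198 -0.03 0.212
1.7 0.237 -0.036 0.211
```

Emit:
{"fn": "jog_arm", "kwargs": {
  "travel": [
    [0.004, -0.001, 0.042],
    [0.016, -0.002, 0.08],
    [0.034, -0.005, 0.116],
    [0.058, -0.009, 0.147],
    [0.088, -0.013, 0.173],
    [0.122, -0.018, 0.193],
    [0.159, -0.024, 0.206],
    [0.198, -0.03, 0.212],
    [0.237, -0.036, 0.211],
    [0.25, -0.038, 0.208]
  ],
  "dr": [
    [0, 0, 0],
    [0, 0, 0],
    [0, 0, 0],
    [0, 0, 0],
    [0, 0, 0],
    [0, 0, 0],
    [0, 0, 0],
    [0, 0, 0],
    [0, 0, 0],
    [0, 0, 0]
  ]
}}

```text
t: 16.45
ee_pos: [532.0, 387.4, 112.6]
orientation: [2.369, 2.048, 0.016]
ft_force: [-0.0, -0.5, 0.5]
width: 0.7
```

```bash
python3 - <<'E'
from h import *
o=telemetry.get_obs();print(o['ee_pos'],o['ft_force'],o['width'],o['orientation'])
E
```

```text
[532.01931302 387.37759882 112.64230178] [-0.02964929 -0.47857277  0.46758515] 0.7386156964747919 [2.36937527 2.0476832  0.01582737]
```

```bash
python3 - <<'E'
from h import *
s=grab('scene','s3');crop(s,330,90,460,220,5,'c5')
E
```

```text
(no output)
```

View pics/c5.png

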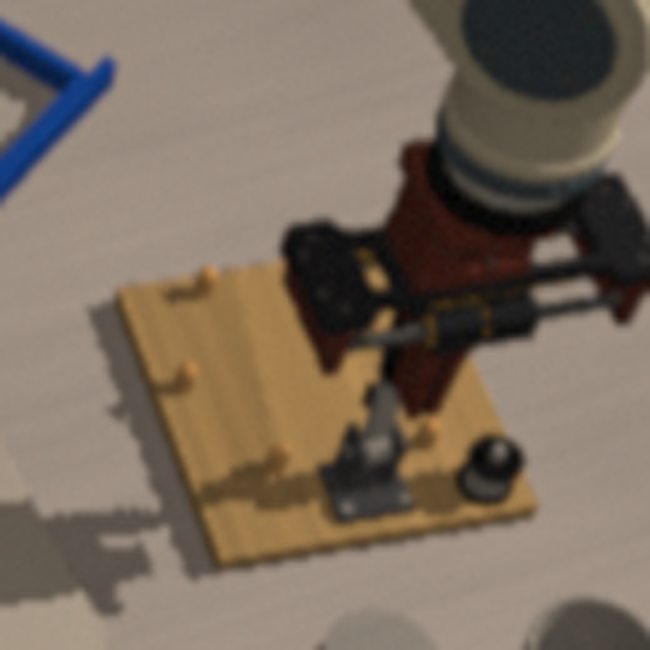

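```bash
python3 - <<'E'
from h import *
s=load('s3');K=np.array([[s['fx'],0,s['cx']],[0,s['fy'],s['cy']],[0,0,1]])
def pr(p):
    c=(s['extrinsics']@[*p,1])[:3];q=K@c;q=q[:2]/q[2];return ((q-[330,90])*5).round()
o=telemetry.get_obs();print('tcp',pr(o['ee_pos']),'t',o['t'],o['width'])
n=np.array([431.5,403.]);x=np.array([.9888,-.1495]);
for th in(0,.3,.6,.9,1.2,1.5,1.8):
    print(th,[pr([*(n+(83-r*np.cos(th))*x),47+r*np.sin(th)]).tolist() for r in(40,60,115)])
W=world(s)[90:220,330:460];g=(W[...,:2]-n);qx=g@x;qy=g@[.1495,.9888]
m=(abs(qy)<9)&(W[...,2]>52)
for a,b in sorted(zip(qx[m].round(),W[...,2][m].round()))[::4]:print((int(a),int(b)),end=' ')
E
```

```text
tcp [414. 397.] t 16.5 0.718981428175219
0 [[349.0, 386.0], [337.0, 358.0], [305.0, 284.0]]
0.3 [[355.0, 375.0], [346.0, 342.0], [321.0, 252.0]]
0.6 [[363.0, 371.0], [357.0, 335.0], [342.0, 236.0]]
0.9 [[372.0, 372.0], [371.0, 337.0], [368.0, 238.0]]
1.2 [[381.0, 380.0], [385.0, 349.0], [395.0, 259.0]]
1.5 [[390.0, 394.0], [398.0, 370.0], [421.0, 299.0]]
1.8 [[397.0, 413.0], [409.0, 398.0], [444.0, 353.0]]
(66, 70) (68, 142) (72, 82) (74, 149) (75, 95) (76, 117) (77, 83) (78, 54) (78, 108) (79, 82) (79, 125) (80, 66) (80, 86) (80, 106) (81, 80) (81, 108) (82, 63) (82, 73) (82, 104) (83, 62) (83, 82) (84, 61) (84, 79) (85, 77) (86, 61) (88, 54) (89, 61) (91, 53) (92, 117) (97, 128) (109, 113) (109, 151) (110, 121) (110, 131) (110, 148) (111, 116) (111, 130) (111, 136) (111, 150) (111, 159) (112, 125) (112, 139) (112, 148) (112, 163) (113, 122) (113, 131) (113, 146) (113, 164) (114, 145) (115, 144) (116, 253) (117, 241) (118, 213) (118, 250) (119, 214) (119, 230) (119, 244) (120, 213) (120, 232) (120, 244) (120, 257) (121, 219) (121, 229) (121, 235) (121, 241) (121, 244) (122, 215) (122, 228) (122, 241) (123, 217) (124, 212) (125, 218) (126, 217) (127, 217) (128, 217) (128, 292) (129, 296) (130, 213) (130, 290) (130, 300) (131, 215) (131, 272) (131, 290) (131, 300) (132, 201) (132, 204) (132, 212) (132, 275) (132, 295) (133, 200) (133, 212) (133, 289) (133, 336) (134, 201) (134, 214) (134, 291) (134, 330) (134, 337) (134, 342) (134, 352) (134, 357) (135, 212) (135, 288) (135, 292) (135, 328) (135, 333) (135, 340) (135, 352) (135, 357) (136, 310) (136, 318) (136, 323) (136, 335) (136, 342) (136, 350) (136, 352) (137, 291) (137, 312) (137, 324) (137, 331) (137, 347) (138, 316) (138, 329) (139, 315) (139, 326)
```

The lever slipped out at about 1.35 rad (top at crop (390,350)). I'll go over it and push it back from the nest side.

Emit:
{"fn": "jog_arm", "kwargs": {
  "travel": [
    [0, 0, 0.1],
    [0, 0, 0.175],
    [0, 0, 0.18],
    [-0.09, 0.014, 0.18],
    [-0.177, 0.027, 0.18],
    [-0.177, 0.027, 0.18],
    [-0.177, 0.027, 0.12],
    [-0.177, 0.027, 0.04],
    [-0.177, 0.027, 0.005],
    [-0.177, 0.027, 0.005]
  ],
  "dr": [
    [0, 0, 0],
    [0, 0, 0],
    [0, 0, 0],
    [0, 0, 0],
    [0, 0, 0],
    [0, 0, 0],
    [0, 0, 0],
    [0, 0, 0],
    [0, 0, 0],
    [0, 0, 0]
  ]
}}

```text
t: 17.5
ee_pos: [460.0, 396.6, 111.4]
orientation: [2.37, 2.047, 0.007]
ft_force: [-0.7, 0.0, -0.1]
width: 0.4
```

Emit:
{"fn": "jog_arm", "kwargs": {
  "travel": [
    [0.02, -0.003, 0],
    [0.04, -0.006, 0],
    [0.06, -0.009, 0],
    [0.08, -0.012, 0],
    [0.095, -0.014, 0],
    [0.105, -0.016, 0],
    [0.115, -0.017, 0],
    [0.121, -0.018, 0],
    [0.121, -0.018, 0],
    [0.121, -0.018, 0]
  ],
  "dr": [
    [0, 0, 0],
    [0, 0, 0],
    [0, 0, 0],
    [0, 0, 0],
    [0, 0, 0],
    [0, 0, 0],
    [0, 0, 0],
    [0, 0, 0],
    [0, 0, 0],
    [0, 0, 0]
  ]
}}

```text
t: 18.5
ee_pos: [508.4, 389.4, 111.4]
orientation: [2.369, 2.047, 0.007]
ft_force: [-0.4, -0.3, 0.8]
width: 0.5
```

```bash
python3 - <<'E'
from h import *
o=telemetry.get_obs();print(o['ee_pos'],o['ft_force'],o['width'],o['orientation'])
E
```

```text
[508.3759374  389.38560036 111.41036311] [-0.36273758 -0.34694788  0.82117076] 0.5460068553329305 [2.36945999 2.04732465 0.00693488]
```

Emit:
{"fn": "jog_arm", "kwargs": {
  "travel": [
    [0.005, -0.001, 0],
    [0.009, -0.001, 0],
    [0.01, -0.001, 0],
    [-0.03, 0.004, 0],
    [-0.1, 0.015, 0.02],
    [-0.14, 0.0, 0.1],
    [-0.14, -0.1, 0.18],
    [-0.12, -0.22, 0.18],
    [-0.1, -0.34, 0.18],
    [-0.08, -0.46, 0.18]
  ],
  "dr": [
    [0, 0, 0],
    [0, 0, 0],
    [0, 0, 0],
    [0, 0, 0],
    [0, 0, 0],
    [0, 0, 0],
    [0, 0, -0.08],
    [0, 0, -0.16],
    [0, 0, -0.24],
    [0, 0, -0.32]
  ]
}}

```text
t: 19.5
ee_pos: [476.0, 203.7, 183.6]
orientation: [2.805, 1.388, 0.004]
ft_force: [-0.0, -0.1, 0.1]
width: 0.4
```

```bash
cat > st.py <<'E'
from h import *
o=telemetry.get_obs();p=o['orientation'];print(o['t'],o['ee_pos'].round(1),o['ft_force'].round(1),o['width'],'phi',np.degrees(2*np.arctan2(p[1],p[0])).round(2),p)
E
python3 - <<'E'
import st
from h import *
s=grab('scene','s4');n=np.array([431.5,403.]);x=np.array([.9888,-.1495])
W=world(s)[90:220,330:460];g=(W[...,:2]-n);qx=g@x;qy=g@[.1495,.9888]
m=(abs(qy)<10)&(W[...,2]>70)&(W[...,2]<170)&(qx>0)&(qx<150)
for a,b in sorted(zip(W[...,2][m].round(),qx[m].round()))[::3]:print((int(a),int(b)),end=' ')
# R frame now
a=grab('top','t4');W=world(a);w=W[150:240,288:356].reshape(-1,3);P=w[(w[:,2]>44)&(w[:,2]<75)]
r=cv2.minAreaRect(P[:,:2].astype(np.float32));print(len(P),r)
E
```

```text
19.5 [476.  203.7 183.6] [-0.  -0.1  0.1] 0.4107876406038978 phi 52.64 [2.8053662  1.38773099 0.0043465 ]
(71, 81) (71, 93) (73, 91) (75, 92) (78, 95) (80, 93) (81, 93) (82, 92) (84, 78) (85, 85) (89, 81) (90, 97) (92, 90) (102, 101) (106, 104) (108, 106) (110, 94) (112, 102) (114, 100) (117, 107) (120, 101) (121, 108) (124, 94) (125, 106) (126, 110) (129, 109) (133, 104) (135, 103) (137, 108) (140, 112) (142, 99) (142, 112) (144, 113) (147, 114) (149, 115) (152, 113) (153, 110) (154, 106) (154, 116) (155, 110) (155, 113) (157, 104) (157, 110) (158, 105) (158, 112) (159, 115) (160, 108) 621 ((554.4940185546875, -119.28744506835938), (139.14761352539062, 169.91473388671875), 41.99811935424805)
```

```bash
python3 - <<'E'
from h import *
a=load('t4');W=world(a);w=W[150:240,285:358].reshape(-1,3);m=(w[:,2]>44)&(w[:,2]<75);P=w[m]
# template: score fit of frame outline by robust search
from scipy.optimize import minimize
def sd(q):
    x,y=q[:,0],q[:,1]
    b=[(49,0,7,86),(-51,0,5,68),(0,63,51,5),(0,-63,51,5)]
    return np.min([np.hypot(np.maximum(abs(x-c)-h,0),np.maximum(abs(y-d)-k,0)) for c,d,h,k in b],0)
def cost(p,P):
    t=p[2];q=(P[:,:2]-p[:2])@np.array([[np.cos(t),-np.sin(t)],[np.sin(t),np.cos(t)]]);return np.minimum(sd(q),8).mean()
for f in('t0','t4'):
    W=world(load(f));w=W[150:240,285:358].reshape(-1,3);P=w[(w[:,2]>44)&(w[:,2]<75)]
    best=min((minimize(cost,[551+i,-110+j,np.radians(-127.8+k)],(P,),'Nelder-Mead') for i in(-4,4) for j in(-8,0,8) for k in(-6,0,6)),key=lambda r:r.fun)
    print(f,best.x[:2],np.degrees(best.x[2]),best.fun)
crop(a,285,140,360,250,6,'c6')
E
```

```text
t0 [ 551.03549814 -110.55054258] -127.63184204499981 0.010307989627389215
t4 [ 550.93559407 -110.4141368 ] -127.57854101059681 0.024186800337591716
```

View pics/c6.png

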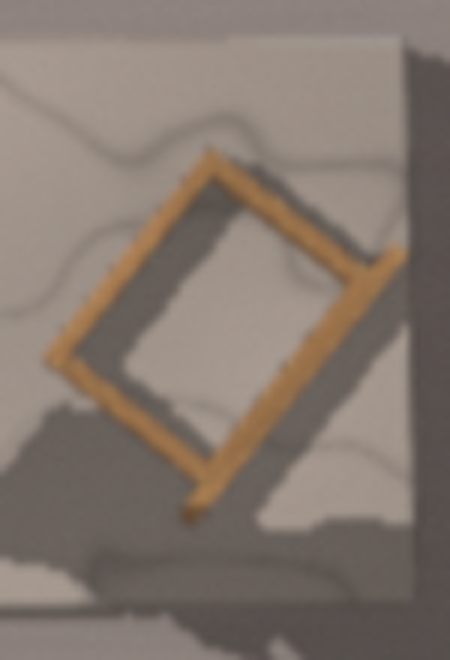

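The sound frame hasn't moved: its top bar runs from (195,510) to (400,255) in the crop. The lever leans right back at about 1.8 rad.

Emit:
{"fn": "jog_arm", "kwargs": {
  "travel": [
    [0.01, -0.08, 0],
    [0.02, -0.18, 0],
    [0.04, -0.3, 0],
    [0.05, -0.42, 0],
    [0.07, -0.54, 0],
    [0.08, -0.66, 0],
    [0.1, -0.78, -0.03],
    [0.113, -0.86, -0.1],
    [0.113, -0.8825, -0.2],
    [0.113, -0.8825, -0.27]
  ],
  "dr": [
    [0, 0, 0],
    [0, 0, 0],
    [0, 0, 0],
    [0, 0, 0],
    [0, 0, 0],
    [0, 0, 0],
    [0, 0, 0],
    [0, 0, 0],
    [0, 0, 0],
    [0, 0, 0]
  ],
  "hand": -0.1
}}

```text
t: 20.6
ee_pos: [520.9, -153.4, 73.3]
orientation: [2.808, 1.381, 0.0]
ft_force: [0.9, -0.0, 0.0]
width: 39.5
```

```bash
python3 st.py
```

```text
20.6 [ 520.9 -153.4   73.3] [ 0.9 -0.   0. ] 39.502322514551025 phi 52.37 [2.80797283e+00 1.38067883e+00 2.43169517e-04]
```

Emit:
{"fn": "jog_arm", "kwargs": {
  "travel": [
    [0, 0.01, -0.02],
    [0, 0.01, -0.05],
    [0, 0.01, -0.08],
    [0, 0.01, -0.098],
    [0, 0.01, -0.102],
    [0, 0.01, -0.102],
    [0, 0.01, -0.102],
    [0, 0.01, -0.102],
    [0, 0.01, -0.102],
    [0, 0.01, -0.102]
  ],
  "dr": [
    [0, 0, 0],
    [0, 0, 0],
    [0, 0, 0],
    [0, 0, 0],
    [0, 0, 0],
    [0, 0, 0],
    [0, 0, 0],
    [0, 0, 0],
    [0, 0, 0],
    [0, 0, 0]
  ]
}}

```text
t: 21.6
ee_pos: [521.0, -149.5, 32.7]
orientation: [2.808, 1.381, 0.001]
ft_force: [0.6, -0.6, -0.5]
width: 39.4
```

Emit:
{"fn": "jog_arm", "kwargs": {
  "travel": [
    [0, 0, 0],
    [0, 0, 0],
    [0, 0, 0],
    [0, 0, 0],
    [0, 0, 0],
    [0, 0, 0],
    [0, 0, 0],
    [0, 0, 0],
    [0, 0, 0],
    [0, 0, 0]
  ],
  "dr": [
    [0, 0, 0],
    [0, 0, 0],
    [0, 0, 0],
    [0, 0, 0],
    [0, 0, 0],
    [0, 0, 0],
    [0, 0, 0],
    [0, 0, 0],
    [0, 0, 0],
    [0, 0, 0]
  ],
  "hand": -1
}}

```text
t: 22.6
ee_pos: [521.0, -149.5, 32.7]
orientation: [2.808, 1.381, 0.001]
ft_force: [-0.0, 1.1, 1.2]
width: 13.9
```

```bash
python3 st.py
```

```text
22.6 [ 521.  -149.5   32.7] [-0.   1.1  1.2] 13.88069243741612 phi 52.37 [2.80764835e+00 1.38057249e+00 7.27188803e-04]
```

Emit:
{"fn": "jog_arm", "kwargs": {
  "travel": [
    [0, 0, 0.05],
    [0, 0, 0.13],
    [0, 0, 0.22],
    [-0.02, 0.05, 0.26],
    [-0.05, 0.13, 0.27],
    [-0.09, 0.23, 0.27],
    [-0.13, 0.33, 0.27],
    [-0.17, 0.44, 0.27],
    [-0.21, 0.55, 0.27],
    [-0.25, 0.66, 0.27]
  ],
  "dr": [
    [0, 0, 0],
    [0, 0, 0],
    [0, 0, -0.04],
    [0, 0, -0.12],
    [0, 0, -0.2],
    [0, 0, -0.29],
    [0, 0, -0.38],
    [0, 0, -0.47],
    [0, 0, -0.56],
    [0, 0, -0.64]
  ]
}}

```text
t: 23.6
ee_pos: [424.3, 105.4, 140.7]
orientation: [3.128, -0.118, -0.009]
ft_force: [0.2, -0.3, -1.4]
width: 13.8
```

```bash
python3 st.py
```

```text
23.6 [424.3 105.4 140.7] [ 0.2 -0.3 -1.4] 13.777268829778562 phi -4.32 [ 3.12788618 -0.11797013 -0.00889006]
```

Emit:
{"fn": "jog_arm", "kwargs": {
  "travel": [
    [-0.02, 0.08, 0],
    [-0.04, 0.18, 0],
    [-0.06, 0.3, 0],
    [-0.08, 0.42, 0],
    [-0.1, 0.54, 0],
    [-0.1035, 0.65, 0],
    [-0.1035, 0.73, 0],
    [-0.1035, 0.7625, -0.05],
    [-0.1035, 0.7625, -0.12],
    [-0.1035, 0.7625, -0.18]
  ],
  "dr": [
    [0, 0, -0.049],
    [0, 0, -0.049],
    [0, 0, -0.049],
    [0, 0, -0.049],
    [0, 0, -0.049],
    [0, 0, -0.049],
    [0, 0, -0.049],
    [0, 0, -0.049],
    [0, 0, -0.049],
    [0, 0, -0.049]
  ]
}}

```text
t: 24.6
ee_pos: [382.4, 410.9, 67.5]
orientation: [3.121, -0.236, -0.01]
ft_force: [-0.1, -0.2, -0.4]
width: 13.9
```

Emit:
{"fn": "jog_arm", "kwargs": {
  "travel": [
    [0, 0, 0],
    [0, 0, 0],
    [0, 0, 0],
    [0, 0, 0],
    [0, 0, 0],
    [0, 0, 0],
    [0, 0, 0],
    [0, 0, 0],
    [0, 0, 0],
    [0, 0, 0]
  ],
  "dr": [
    [0, 0, 0],
    [0, 0, 0],
    [0, 0, 0],
    [0, 0, 0],
    [0, 0, 0],
    [0, 0, 0],
    [0, 0, 0],
    [0, 0, 0],
    [0, 0, 0],
    [0, 0, 0]
  ]
}}

```text
t: 25.6
ee_pos: [382.4, 410.9, 67.5]
orientation: [3.121, -0.236, -0.01]
ft_force: [0.5, -0.8, -0.8]
width: 13.9
```

```bash
python3 - <<'E'
import st
from h import *
s=grab('scene','s5');crop(s,340,110,450,215,6,'c7')
o=telemetry.get_obs();K=np.array([[s['fx'],0,s['cx']],[0,s['fy'],s['cy']],[0,0,1]])
def pr(p):
    c=(s['extrinsics']@[*p,1])[:3];q=K@c;q=q[:2]/q[2];return ((q-[340,110])*6).round().tolist()
n=np.array([431.5,403.]);x=np.array([.9888,-.1495]);y=np.array([.1495,.9888])
print('frame corners expected at nest-centred, z=underside+22',[pr([*(n+a*x+b*y),o['ee_pos'][2]+19.3]) for a,b in((56,68),(56,-68))],'dowels',[pr([*(n+a*x+b*y),33]) for a,b in((66,45),(66,-45),(0,78),(0,-78))])
# frame bottom bar fit by depth
W=world(s)[110:215,340:450].reshape(-1,3);zt=o['ee_pos'][2]+19.3;P=W[abs(W[:,2]-zt)<7];q=np.c_[(P[:,:2]-n)@x,(P[:,:2]-n)@y]
k=(q[:,0]>30)&(q[:,0]<70)&(abs(q[:,1])<80);print('bar x',np.percentile(q[k&(abs(q[:,1])<40),0],[3,50,97]),'y',np.percentile(q[k,1],[1,99]),'z',np.median(P[k,2]),zt)
for y0 in(-50,-25,0,25,50):
  kk=k&(abs(q[:,1]-y0)<12)&(q[:,0]>42);print(y0,q[kk,0].mean(),P[kk,2].mean())
E
```

```text
25.6 [382.4 410.9  67.5] [ 0.5 -0.8 -0.8] 13.917790269434123 phi -8.66 [ 3.12123678 -0.2363414  -0.00974061]
frame corners expected at nest-centred, z=underside+22 [[529.0, 288.0], [247.0, 336.0]] dowels [[459.0, 384.0], [278.0, 415.0], [475.0, 265.0], [167.0, 316.0]]
bar x [45.40691305 51.45093639 57.1883342 ] y [-69.31539856  65.54978773] z 85.03685757477467 86.73292982940774
-50 51.16991759683288 84.70299876600407
-25 51.63587771421059 84.63826202836076
0 51.03646234959181 84.63404912799123
25 51.03270262304191 85.79993100818626
50 49.697560747715215 85.28833398593385
```

View pics/c7.png

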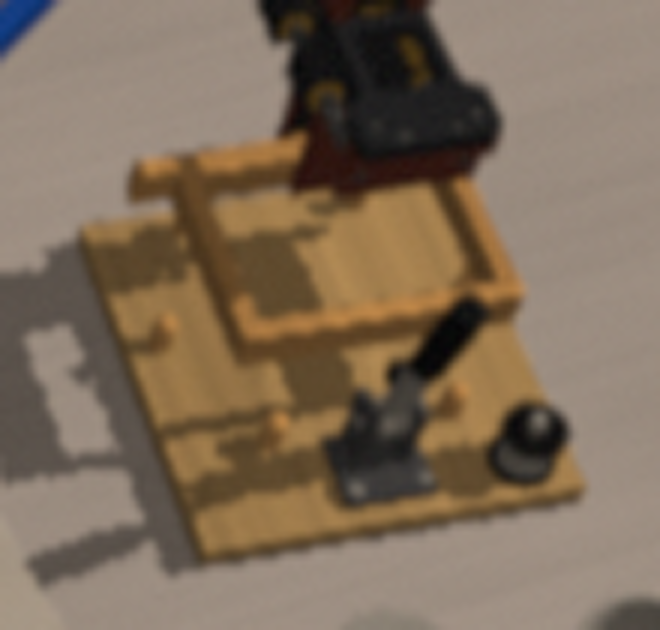

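The frame is nearly centred over the dowels: its far corners are at crop (522,288) and (240,330), with the dowels just beyond. The lever is back out of the way at (450,340). Lowering.

Emit:
{"fn": "jog_arm", "kwargs": {
  "travel": [
    [0.001, 0.001, -0.02],
    [0.001, 0.001, -0.04],
    [0.001, 0.001, -0.06],
    [0.001, 0.001, -0.075],
    [0.001, 0.001, -0.085],
    [0.001, 0.001, -0.093],
    [0.001, 0.001, -0.1],
    [0.001, 0.001, -0.105],
    [0.001, 0.001, -0.109],
    [0.001, 0.001, -0.109]
  ],
  "dr": [
    [0, 0, 0],
    [0, 0, 0],
    [0, 0, 0],
    [0, 0, 0],
    [0, 0, 0],
    [0, 0, 0],
    [0, 0, 0],
    [0, 0, 0],
    [0, 0, 0],
    [0, 0, 0]
  ]
}}

```text
t: 26.65
ee_pos: [382.8, 411.3, 23.8]
orientation: [3.121, -0.236, -0.01]
ft_force: [0.0, -0.8, -0.9]
width: 13.7
```

```bash
python3 st.py
```

```text
26.65 [382.8 411.3  23.8] [ 0.  -0.8 -0.9] 13.672268510696204 phi -8.66 [ 3.1211749  -0.23641813 -0.0097923 ]
```

Emit:
{"fn": "jog_arm", "kwargs": {
  "travel": [
    [0, 0, -0.003],
    [0, 0, -0.006],
    [0, 0, -0.009],
    [0, 0, -0.011],
    [0, 0, -0.013],
    [0, 0, -0.0145],
    [0, 0, -0.015],
    [0, 0, -0.015],
    [0, 0, -0.015],
    [0, 0, -0.015]
  ],
  "dr": [
    [0, 0, 0],
    [0, 0, 0],
    [0, 0, 0],
    [0, 0, 0],
    [0, 0, 0],
    [0, 0, 0],
    [0, 0, 0],
    [0, 0, 0],
    [0, 0, 0],
    [0, 0, 0]
  ]
}}

```text
t: 27.65
ee_pos: [382.8, 411.3, 17.8]
orientation: [3.121, -0.236, -0.01]
ft_force: [-1.5, -0.1, 0.2]
width: 13.7
```

```bash
python3 st.py
```

```text
27.65 [382.8 411.3  17.8] [-1.5 -0.1  0.2] 13.7219476893076 phi -8.66 [ 3.12117272 -0.23639627 -0.00983819]
```

Emit:
{"fn": "jog_arm", "kwargs": {
  "travel": [
    [0, 0, 0],
    [0, 0, 0],
    [0, 0, 0],
    [0, 0, 0],
    [0, 0, 0.03],
    [0, 0, 0.1],
    [0, 0, 0.2],
    [0, 0, 0.3],
    [0, 0, 0.4],
    [0, 0, 0.43]
  ],
  "dr": [
    [0, 0, 0],
    [0, 0, 0],
    [0, 0, 0],
    [0, 0, 0],
    [0, 0, 0],
    [0, 0, 0],
    [0, 0, 0],
    [0, 0, 0],
    [0, 0, 0],
    [0, 0, 0]
  ],
  "hand": -0.35
}}

```text
t: 28.65
ee_pos: [384.4, 413.0, 195.0]
orientation: [3.127, -0.237, -0.002]
ft_force: [0.1, -0.5, -0.1]
width: 29.1
```

```bash
python3 - <<'E'
import st
from h import *
s=grab('scene','s6');n=np.array([431.5,403.]);x=np.array([.9888,-.1495]);y=np.array([.1495,.9888])
W=world(s)[110:215,340:450].reshape(-1,3);q=np.c_[(W[:,:2]-n)@x,(W[:,:2]-n)@y]
for nm,k in(('bot',(abs(q[:,0]-51)<10)),('top',(abs(q[:,0]+49)<12)),('s+',(abs(q[:,1]-63)<10)&(abs(q[:,0])<35)),('s-',(abs(q[:,1]+63)<10)&(abs(q[:,0])<35))):
    m=k&(W[:,2]>29)&(W[:,2]<46)&(abs(q[:,1])<95);print(nm,m.sum(),q[m].mean(0).round(1),np.percentile(q[m,1],[2,98]).round(1),np.percentile(W[m,2],[10,50,90]).round(1))
E
```

```text
28.65 [384.4 413.  195. ] [ 0.1 -0.5 -0.1] 29.07308828065272 phi -8.66 [ 3.12701220e+00 -2.36805442e-01 -2.29020463e-03]
bot 153 [ 51.3 -12.7] [-68.5  64.9] [31.1 34.8 38.4]
top 281 [-48.   -2.9] [-85.4  81.6] [31.2 35.3 38.4]
s+ 64 [-8.5 60.8] [55.2 67.4] [30.5 34.5 38.9]
s- 86 [  1.6 -65.1] [-69.9 -58.8] [31.4 35.2 38.2]
```

Emit:
{"fn": "jog_arm", "kwargs": {
  "travel": [
    [0.1, -0.016, 0],
    [0.21, -0.035, 0],
    [0.32, -0.053, 0],
    [0.42, -0.07, 0],
    [0.476, -0.079, 0],
    [0.476, -0.079, 0],
    [0.476, -0.079, -0.05],
    [0.476, -0.079, -0.12],
    [0.476, -0.079, -0.18],
    [0.476, -0.079, -0.2]
  ],
  "dr": [
    [0, 0, 0],
    [0, 0, 0],
    [0, 0, 0],
    [0, 0, 0],
    [0, 0, 0],
    [0, 0, 0],
    [0, 0, 0],
    [0, 0, 0],
    [0, 0, 0],
    [0, 0, 0]
  ],
  "hand": -1
}}

```text
t: 29.7
ee_pos: [571.5, 380.4, 111.1]
orientation: [3.123, -0.236, -0.011]
ft_force: [-1.4, -0.4, -0.2]
width: 0.6
```

```bash
python3 - <<'E'
import st
from h import *
o=telemetry.get_obs();p=o['ee_pos']
n=np.array([431.5,403.]);x=np.array([.9888,-.1495])
for th in(1.8,1.6,1.4,1.2,1.0,.85,.7,.55,.4,.25,.15,.1):
    r=88; xx=83-r*np.cos(th)+9*np.sin(th)+13; z=47+r*np.sin(th)+9*np.cos(th)
    w=n+xx*x; d=(np.array([*w,z])-p)/400;print(th,round(xx),round(z),d.round(3).tolist())
E
```

```text
29.7 [571.5 380.4 111.1] [-1.4 -0.4 -0.2] 0.6301516167461095 phi -8.62 [ 3.12326693 -0.23551037 -0.01074105]
1.8 125 131 [-0.041, 0.01, 0.049]
1.6 108 135 [-0.084, 0.016, 0.059]
1.4 90 135 [-0.128, 0.023, 0.06]
1.2 73 132 [-0.171, 0.029, 0.053]
1.0 56 126 [-0.211, 0.036, 0.037]
0.85 45 119 [-0.239, 0.04, 0.02]
0.7 34 111 [-0.265, 0.044, -0.001]
0.55 26 101 [-0.286, 0.047, -0.026]
0.4 18 90 [-0.304, 0.05, -0.054]
0.25 13 77 [-0.318, 0.052, -0.084]
0.15 10 69 [-0.324, 0.053, -0.105]
0.1 9 65 [-0.327, 0.053, -0.116]
```

Emit:
{"fn": "jog_arm", "kwargs": {
  "travel": [
    [-0.041, 0.01, 0.045],
    [-0.084, 0.016, 0.052],
    [-0.106, 0.02, 0.054],
    [-0.128, 0.023, 0.053],
    [-0.15, 0.026, 0.05],
    [-0.171, 0.029, 0.045],
    [-0.192, 0.032, 0.038],
    [-0.211, 0.036, 0.029],
    [-0.239, 0.04, 0.013],
    [-0.265, 0.044, -0.005]
  ],
  "dr": [
    [0, 0, 0],
    [0, 0, 0],
    [0, 0, 0],
    [0, 0, 0],
    [0, 0, 0],
    [0, 0, 0],
    [0, 0, 0],
    [0, 0, 0],
    [0, 0, 0],
    [0, 0, 0]
  ]
}}

```text
t: 30.7
ee_pos: [464.6, 398.0, 108.4]
orientation: [3.123, -0.236, -0.011]
ft_force: [1.9, 0.4, 0.7]
width: 0.5
```

```bash
python3 - <<'E'
import st
from h import *
s=grab('scene','s7');crop(s,340,90,450,215,6,'c8')
E
```

```text
30.7 [464.6 398.  108.4] [1.9 0.4 0.7] 0.47460157227003374 phi -8.63 [ 3.12325533 -0.23563764 -0.01069591]
```

View pics/c8.png

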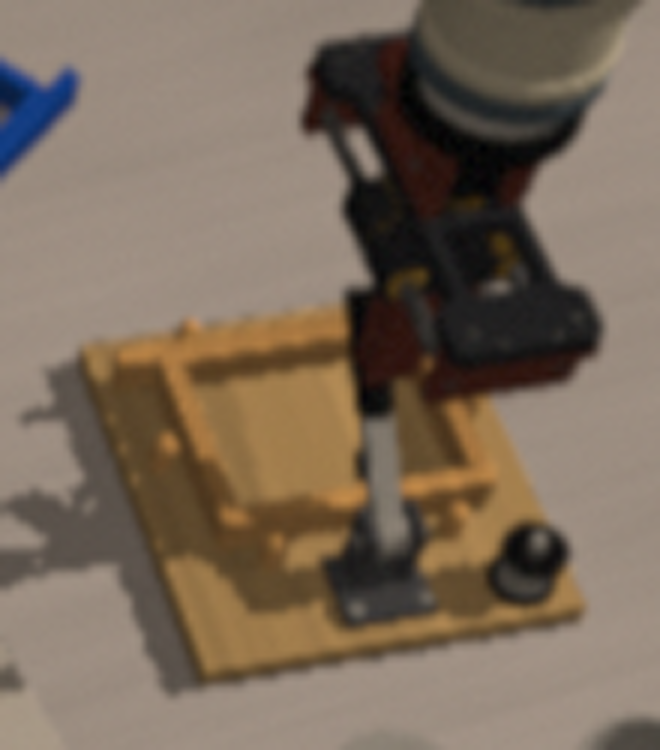

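The frame sits inside the dowels, and the fingers are bringing the lever down (at crop (375,400)).

Emit:
{"fn": "jog_arm", "kwargs": {
  "travel": [
    [-0.019, 0.003, -0.019],
    [-0.037, 0.006, -0.047],
    [-0.045, 0.007, -0.065],
    [-0.051, 0.008, -0.08],
    [-0.057, 0.009, -0.098],
    [-0.06, 0.009, -0.109],
    [-0.06, 0.009, -0.114],
    [-0.06, 0.009, -0.118],
    [-0.06, 0.009, -0.12],
    [-0.06, 0.009, -0.12]
  ],
  "dr": [
    [0, 0, 0],
    [0, 0, 0],
    [0, 0, 0],
    [0, 0, 0],
    [0, 0, 0],
    [0, 0, 0],
    [0, 0, 0],
    [0, 0, 0],
    [0, 0, 0],
    [0, 0, 0]
  ]
}}

```text
t: 31.75
ee_pos: [438.0, 401.1, 60.2]
orientation: [3.121, -0.235, -0.016]
ft_force: [-5.8, -2.0, 12.4]
width: 0.3
```

```bash
python3 st.py
```

```text
31.75 [438.  401.1  60.2] [-5.8 -2.  12.4] 0.3207170028474962 phi -8.62 [ 3.12104482 -0.23528556 -0.0164762 ]
```

Emit:
{"fn": "jog_arm", "kwargs": {
  "travel": [
    [0, 0, -0.002],
    [0, 0, -0.003],
    [0, 0, -0.003],
    [0, 0, -0.003],
    [0, 0, 0.01],
    [0, 0, 0.05],
    [0, 0, 0.13],
    [0, 0, 0.24],
    [-0.05, -0.05, 0.35],
    [-0.1, -0.15, 0.4]
  ],
  "dr": [
    [0, 0, 0],
    [0, 0, 0],
    [0, 0, 0],
    [0, 0, 0],
    [0, 0, 0],
    [0, 0, 0],
    [0, 0, 0],
    [0, 0, 0],
    [0, 0, 0],
    [0, 0, 0]
  ]
}}

```text
t: 32.75
ee_pos: [400.1, 344.0, 224.2]
orientation: [3.127, -0.234, -0.008]
ft_force: [0.9, 0.7, 0.2]
width: 0.7
```

Emit:
{"fn": "jog_arm", "kwargs": {
  "travel": [
    [0, -0.1, 0],
    [0, -0.2, 0],
    [0, -0.3, 0],
    [0, -0.4, 0],
    [0, -0.5, 0],
    [0, -0.5, 0],
    [0, -0.5, 0],
    [0, -0.5, 0],
    [0, -0.5, 0],
    [0, -0.5, 0]
  ],
  "dr": [
    [0, 0, 0],
    [0, 0, 0],
    [0, 0, 0],
    [0, 0, 0],
    [0, 0, 0],
    [0, 0, 0],
    [0, 0, 0],
    [0, 0, 0],
    [0, 0, 0],
    [0, 0, 0]
  ]
}}

```text
t: 33.75
ee_pos: [400.1, 144.9, 224.2]
orientation: [3.127, -0.231, -0.008]
ft_force: [-0.1, -0.1, 0.5]
width: 0.3
```

```bash
python3 - <<'E'
import st
from h import *
a=grab('top','t9');s=grab('scene','s9');n=np.array([431.5,403.]);x=np.array([.9888,-.1495]);y=np.array([.1495,.9888])
W=world(a).reshape(-1,3);q=np.c_[(W[:,:2]-n)@x,(W[:,:2]-n)@y]
for x0 in(-25,-10,0,10,20,30):
    m=(abs(q[:,0]-x0)<6)&(abs(q[:,1])<7)&(W[:,2]>43);print(x0,m.sum(),np.median(W[m,2]))
m=(W[:,2]>28)&(W[:,2]<46)&(abs(q[:,0])<70)&(abs(q[:,1])<95)
for nm,k in(('top',abs(q[:,0]+49)<10),('s+',(abs(q[:,1]-63)<10)&(abs(q[:,0])<35)),('s-',(abs(q[:,1]+63)<10)&(abs(q[:,0])<35))):
    print(nm,q[m&k].mean(0).round(1),np.median(W[m&k,2]))
A=np.hstack([cv2.resize(a['pixels'][70:270,100:460],None,fx=2.2,fy=2.2)])
B=cv2.resize(s['pixels'][130:220,340:460],None,fx=1,fy=1)
cv2.imwrite('pics/f.png',np.vstack([A,cv2.resize(s['pixels'][130:215,340:450],(206,160)).__class__(shape=(0,792,3),dtype=np.uint8)])[:,:,::-1])
crop(s,340,130,450,215,6,'c9')
b=load('t0')
for nm,u0,u1,v0,v1 in(('smoker',360,412,90,165),('jar',170,200,138,172),('tin',128,158,133,165),('hammer',240,325,92,126)):
    d=np.abs(a['pixels'][v0:v1,u0:u1].astype(int)-b['pixels'][v0:v1,u0:u1]).mean();print(nm,d)
E
```

```text
33.75 [400.1 144.9 224.2] [-0.1 -0.1  0.5] 0.28392589113351546 phi -8.45 [ 3.12684266 -0.23104759 -0.0080953 ]
-25 20 61.58130621554233
-10 20 60.32135266288401
0 19 60.26719525509088
10 21 58.827713532108646
20 20 61.35002338251104
30 19 56.54663481838202
top [-48.5   0.1] 38.10050958982606
s+ [-0.6 62.8] 37.03278440958036
s- [  0.4 -63.5] 37.06135066679167
smoker 0.7035042735042735
jar 0.7137254901960784
tin 0.7003472222222222
hammer 0.6470588235294118
```

View pics/c9.png

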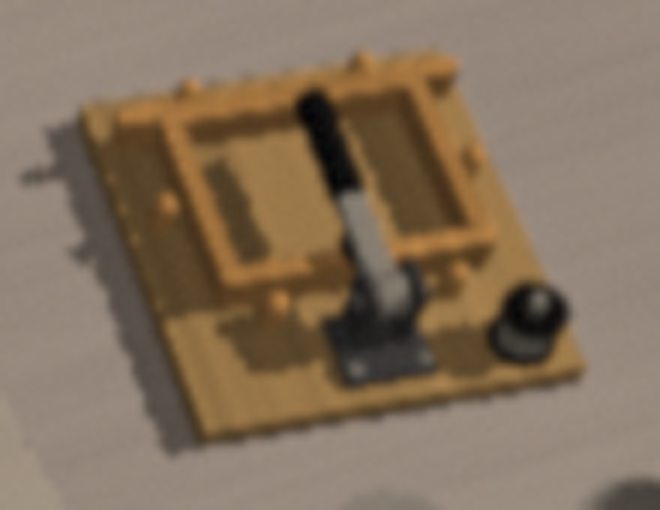

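```bash
python3 -c "
from h import *
w=world(load('t9'))[185:265,365:450].reshape(-1,3);m=(w[:,2]>18)&(w[:,2]<31)&(abs(w[:,0]-462)<75)&(abs(w[:,1]+378)<95)
print(m.sum(),cv2.minAreaRect(w[m][:,:2].astype(np.float32)))
print(ticket.close_job())"
```

```text
461 ((462.6142272949219, -381.5845947265625), (174.33914184570312, 112.25096893310547), 89.40567779541016)
the job is handed in; nothing more can be done
None
```

The job is done and handed in at about 34 s. The twisted frame lies flat in the grey tray, and the sound frame is clamped in the wiring board.

- **Finding the twisted frame:** Pressing the bottom bar of the frame nearer the board (frame at higher y) sank its raised end from about 59 to 53 mm at under 1 N. One end of its top bar rose about 7 mm, and it rocked back when let go. The other frame held firm under 21 N.
- **Opening the lever:** It slipped out of the grip at roughly 1.35 rad. I then pushed it back with shut fingers to about 1.8 rad before bringing the sound frame over.
- **Sound frame:** I lowered it between the dowels without touching them and released it with no drop. Then I pushed the lever down on it; the last reading while pressing was 12 N, and I pressed about 1 mm further before lifting off.
- **Last checks:**
  - The frame in the board is level at about 37 mm and centred to within about 1 mm.
  - The lever grip's top reads about 60 mm, which fits a lever closed on a frame.
  - The frame in the tray has not moved since release.
  - The jar, smoker, hammer and tin areas look the same as at the start.
  - The arm is clear of everything, with no force beyond sensor noise.
- **Not checked:** A final overview picture could not be viewed because the 12-picture limit was reached. The last checks of the tray and the bystanders are therefore from image data only.

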